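# Pry off the spring clip and take the empty rotor off the vial rotator

## Robot

A 6-joint arm with a two-finger parallel gripper is mounted at the origin on the work surface. World frame = base frame: x ahead of the robot, y to its left, z up, the work surface at z = 0. Lengths are in m, angles in degrees, forces in N, time in s.
With the tool pointing down it reaches from about 0.4 to 0.825 m from the base axis. Payload 7 kg.
Tool frame: the origin (TCP) lies midway between the tips of the shut fingers; the grasp point (between the pads) lies 19 mm behind it; z points along the fingers, y is the direction in which the jaws open and shut (so a half turn about z gives the same grasp; the last joint's range is limited). The gripper opens to 88 mm and grips with 3 to 60 N. Pads are 19 mm wide; open, the fingers measure 130 mm over their backs; the gripper's body (78 mm by 193 mm) begins 47 mm behind the grasp point.
Start: joints at [81.538, 20.546, 0.682, 0, -70.136, -16.507], TCP at [0.285, 0.612, 0.227] pointing down, gripper open.
Joint ranges: [-176.03, 176.03], [-82.01, 121.73], [-58.28, 71.71], [-173.87, 95.51], [-174.79, -0.11], [-173.66, 173.66]. Speed limits (degrees/s): [136.94, 136.94, 172.46, 180, 180, 180].

## Interface

Orientations are given as a 3x3 rotation matrix whose columns are the frame's x, y, z axes.
In Python, from rig import robot gives the robot as it stands. Calls block until the motion is done:
- robot.goto(position, orientation): joint-space move of the TCP to a pose.
- robot.servo_line(position, ori=None, speed=0.15): straight line of the TCP; ori=None keeps the orientation; speed is the mean speed in m/s.
- robot.movej(angles): joint-space move.
- robot.move_gripper(opening): opening from 0.0 (shut) to 1.0 (fully open); the grip force is fixed at half the most; returns when the fingers have stopped.
- robot.dwell(seconds).
- robot.ik(position, orientation): joint angles nearest the present ones, or None.
- robot.grab_frame(name): name is "scene" or "top" or "wrist"; returns (picture, depth): 400x640x3 uint8, red, green, blue; 400x640 float32, m along the optical axis (not along the pixel's ray), 0 where there is no reading.
- robot.camera_info(name): a dict with "vfov" (degrees; the focal length in pixels is half the picture's height over the tangent of half this angle, whatever the lens; pixels are square), "cx", "cy" (the principal point, pixels), "view" (4x4, takes a point from world to camera coordinates); the wrist camera has in their place "T_tool_cam" (4x4, takes a point from camera to tool coordinates, whose origin is the TCP and whose axes are the flange's). Camera axes: x right, y down, z forward; pixel columns grow to the right and rows downward; lengths in m; the calibration is good to about 2 mm. A picture is of the moment at which its call begins: read the wrist's pose just before it. camera_info takes no time and is no camera call.
A pose or a line that the arm cannot do raises robot.Unreachable and nothing moves.
- robot.job_done(): hands the job in, once; it reports no verdict.
Readings, each from a call of its own:
- robot.read_t(): time.
- robot.read_qpos(): joint angles.
- robot.read_qvel(): joint speeds.
- robot.read_effort(): joint torques, N m.
- robot.read_position(): TCP position.
- robot.read_tcp_rot(): TCP orientation.
- robot.read_force(): force on the tool from outside, world axes, zero at the start.
- robot.read_ft_torque(): the same for the moment, N m.
- robot.read_grip_width(): opening from 0.0 (shut) to 1.0 (fully open).
Only numpy, scipy, OpenCV 4.12 (cv2) and the standard library are available. Lean on these libraries where they do the work, as an engineer would, in place of code of your own. Each camera call takes 0.05 s, during which the arm holds its last target.

## Task

One of the two rotors on the vial rotator is empty and has to go for washing; the other still carries vials, so leave it and its clip alone. With the hooked pick from the rest in the grey service tray, pry the spring clip out of its groove in the spindle of the empty rotor (with the pick, not with the fingers), and leave both the clip and the pick in the service tray so that neither gets lost. Then lift the empty rotor off its spindle and set it down flat in the white basin - do not drop it - and knock nothing over.

Things in the scene. Friction and masses are not known exactly. Their poses are not given: they have to be found in the camera images.
- empty_rotor_hub (a point): Empty rotor: blue disc d 124, 14 thick, bare sockets; black hub d 40 stands 36 above the disc; 180-340 g. Point on the axis, 32 above the underside, 18 above the disc's top, 18 below the hub's top; z up. Loose over a d 20 spindle whose end stands 16 above the hub: once the clip is out, grip the hub, lift 70 straight up. Either spindle.
- loaded_rotor_hub (a point): Same point of the other rotor, alike but with six amber vials (caps reach 46 mm above its underside). Both rotors' undersides are 88 mm over the bench at the start; the spindles are 150 mm apart. It stays on.
- clip_eye (a point): Clip to remove: U of yellow 5 mm spring wire, 67 long, 29 wide, 36 g, flat on the empty rotor's hub. Point: middle of its open eye, half-way up the wire, 33 mm from the spindle's axis. x: from spindle to bow, the way to pull; towards the robot within 55 degrees. Eye: 19 wide, open from the hub's edge (20 mm from the axis) to the bow's inside (46.5); bow's outside 51.5. 36 mm free below it.
- clip_ring (a point): Same clip and axes: point on the spindle's axis while fitted, between the arms that grip the groove (d 14, under the d 20 head). Pulled along x at 30 mm/s it yields at 8 to 12 N (more if faster): arms spread after 2-3 mm, let go after about 10, clear of the spindle after 35. It then hangs from the hook if the hook's lip is raised around the bow, else it drops.
- other_clip_ring (a point): Same point of the loaded rotor's own clip. Leave it alone.
- pick_grip (a point): Hooked pick, 145 mm long, 60 to 100 g: red square handle 18 by 18, steel shank and hook. Point: handle's mid-section, where to grip; the handle runs from 60 mm behind it to 32 mm ahead. x: along the handle to the hook; z: up, away from the hook. At the start it lies level on its rest, hook hanging down.
- pick_hook (a point): Lowest point of the hook, centre of its 4.8 mm bar: 75 mm ahead (x) and 34 mm below (z) the grip point; same axes. From it a bar goes straight up to the shank, and a toe runs back 12 mm towards the handle (against x), its last 3.5 mm rising 5 mm as a lip (top 7.5 mm above this point). Hook 17 mm long in all. A bow of wire is held on the toe between bar and lip.
- pick_rest (a point): Where the grip point is when the pick lies on its rest: two black notched posts in the service tray, 47 mm behind and 33 mm ahead of it, 50 mm over the bench; x towards the hook. Notches 24 mm wide, cheeks up to 1 mm below the handle's axis. The hook is then 9 mm over the floor, 76 mm from the tray's end; a clip hanging on it just leans on the floor.
- service_tray: Grey service tray, green floor, fixed: 260 (x) by 160 (y) mm, walls 24 high, 4 thick; floor 5 mm over the bench. Origin under its centre. The pick's rest is in its +y half, the -y half is free. On the left or right.
- basin: White basin, fixed: 200 by 200 mm outside, walls 42 high, 5 thick, floor 5 mm over the bench. Origin under its centre. On the side opposite the tray.
- beaker: Glass beaker, 72 mm across and 85 mm high, beyond the right tray or basin; bystander. Origin under its centre.
- reagent_jar: Amber jar with a black cap, 60 mm across and 85 mm high, in front of the rotator; bystander. Origin under its centre.
- mortar: White bowl, 90 mm across and 50 mm high, beyond the left tray or basin; bystander. Origin under its centre.
- screwdriver: Yellow screwdriver, 170 mm long and 26 mm thick, lying in front of the rotator; bystander. Origin under its centre.
- marker: White and blue marker, 135 mm long and 15 mm thick, lying in front of the rotator; bystander. Origin near its middle, underneath.
Not all that is in view belongs to the job. Leave any purple or red look-alike of the part that bears clip_eye alone. There is more than one size of the part that bears pick_grip; the job needs the larger.

How it is judged:
By the outcome, as a careful person would: the job done as asked, in the order asked, and still so for the second after the job is handed in, with the robot touching nothing.
It also fails if it takes over 72 s, if anything falls off the work surface, if the arm or the gripper's body presses on something with over 40 N, if the wrist force passes 120 N, or if a joint passes its speed limit or range.

## Working session

There is one attempt and no reset: what is moved stays moved. The work goes in short steps, each a Python script; the robot and the scene stay as the last script left them, time stands still between calls to the robot, and variables do not carry over. Pictures are saved under pics/ and viewed, and the job is handed in when it is done.

```bash
ls; mkdir -p pics
cat > h.py <<'E'
import numpy as np, cv2
from rig import robot
def snap(name,fn):
    p,d=robot.grab_frame(name); np.savez('pics/'+fn+'.npz',p=p,d=d,pos=0)
    cv2.imwrite('pics/'+fn+'.png',p[:,:,::-1]); return p,d
def cloud(name,d,ci=None,pose=None):
    ci=ci or robot.camera_info(name)
    f=d.shape[0]/2/np.tan(np.radians(ci['vfov'])/2)
    v,u=np.indices(d.shape)
    X=np.stack([(u-ci['cx'])/f*d,(v-ci['cy'])/f*d,d,np.ones_like(d)],-1)
    if 'view' in ci: T=np.linalg.inv(ci['view'])
    else:
        T=np.eye(4); T[:3,:3]=pose[1]; T[:3,3]=pose[0]; T=T@np.array(ci['T_tool_cam'])
    W=X@T.T; W[d<=0]=np.nan
    return W[...,:3]
E
python3 - <<'E'
from h import *
for n in ('scene','top','wrist'):
    snap(n,n+'0'); ci=robot.camera_info(n); print(n,ci)
print(robot.read_position(),robot.read_tcp_rot(),robot.read_t())
E
```

```text
pics
scene {'vfov': 57.96631484670206, 'cx': 325.0673770748193, 'cy': 203.53437997996846, 'view': array([[-0.19268384,  0.98111944, -0.01666064,  0.07276479],
       [ 0.70233744,  0.12603631, -0.70059758, -0.30642104],
       [-0.68527006, -0.14669523, -0.71336207,  1.32380348],
       [ 0.        ,  0.        ,  0.        ,  1.        ]])}
top {'vfov': 57.10366972135265, 'cx': 319.94092675266046, 'cy': 201.10437755832308, 'view': array([[-0.02471705, -0.99934489, -0.02643589,  0.04527572],
       [-0.9915759 ,  0.02787104, -0.12649283,  0.55648611],
       [ 0.12714676,  0.02308666, -0.9916152 ,  0.90605365],
       [ 0.        ,  0.        ,  0.        ,  1.        ]])}
wrist {'vfov': 63.71835627273963, 'cx': 323.9604103942209, 'cy': 203.99811899769543, 'T_tool_cam': array([[-9.51230490e-05, -9.56146700e-01, -2.92888169e-01,
         7.85178172e-02],
       [ 9.99999674e-01,  1.44023066e-04, -7.94945724e-04,
        -3.13831109e-04],
       [ 8.02267383e-04, -2.92888149e-01,  9.56146374e-01,
        -1.58263468e-01],
       [ 0.00000000e+00,  0.00000000e+00,  0.00000000e+00,
         1.00000000e+00]])}
[0.28481908 0.61156528 0.22584178] [[ 9.06487609e-01 -4.22232224e-01 -4.05469635e-04]
 [-4.22232396e-01 -9.06486829e-01 -1.19691991e-03]
 [ 1.37825270e-04  1.25619548e-03 -9.99999201e-01]] 0.15
```

View pics/scene0.png

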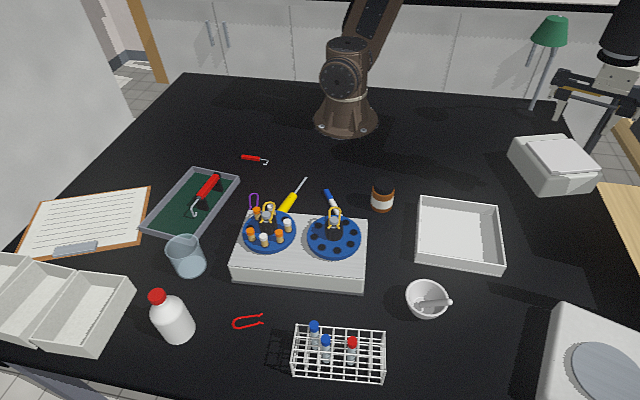

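View pics/top0.png

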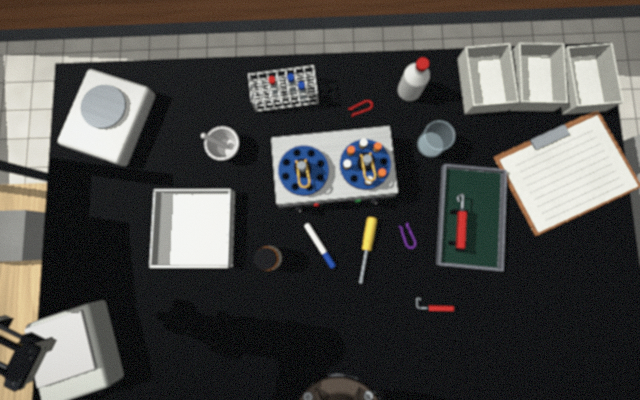

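View pics/wrist0.png

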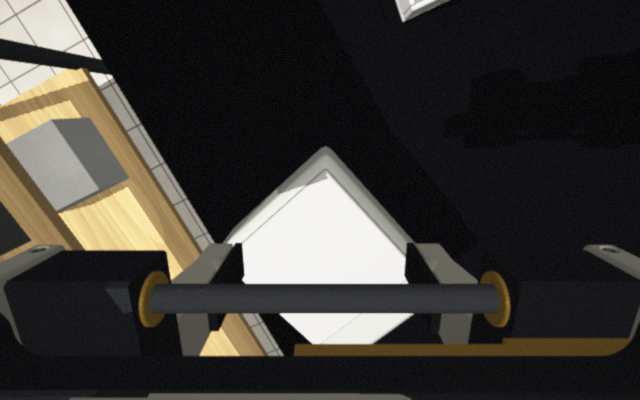

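The large pick is at top (462,228) on its rest; the small red look-alike is at (437,308). The target clip should be the yellow one at (304,175) on the empty rotor. The other yellow clip (368,166) is on the loaded rotor, and the purple (408,236) and red (361,107) clips are decoys. The basin is at (192,228) and the tray at (472,217). I'll check this in close crops.

Run:
```python
from h import *
z=np.load('pics/top0.npz'); p=z['p']; W=cloud('top',z['d']); np.save('W.npy',W)
a=cv2.resize(p[120:215,265:405,::-1],None,fx=5,fy=5,interpolation=cv2.INTER_CUBIC)
cv2.imwrite('pics/c1.png',a)
a=cv2.resize(p[155:280,425:515,::-1],None,fx=4.5,fy=4.5,interpolation=cv2.INTER_CUBIC)
cv2.imwrite('pics/c2.png',a)
hsv=cv2.cvtColor(p,cv2.COLOR_RGB2HSV)
def rep(n,m,zlo,zhi):
    m=m&(W[...,2]>zlo)&(W[...,2]<zhi); 
    print(n,m.sum(),np.nanmedian(W[m],0),np.nanmin(W[m],0),np.nanmax(W[m],0))
    return m
u=np.indices(p.shape[:2])[1];v=np.indices(p.shape[:2])[0]
box=lambda a,b,c,d:(u>=a)&(u<b)&(v>=c)&(v<d)
red=((hsv[...,0]<8)|(hsv[...,0]>172))&(hsv[...,1]>150)&(hsv[...,2]>90)
m=rep('pick',red&box(450,475,200,260),.0,.1)
r=cv2.minAreaRect(W[m][:,:2].astype(np.float32)); print(r)
gray=box(430,515,155,280)
for n,b in(('tray',box(430,515,155,280)),('basin',box(140,245,180,280))):
    zl,zh=((.018,.032) if n=='tray' else (.034,.05))
    m=rep(n,b,zl,zh); r=cv2.minAreaRect(W[m][:,:2].astype(np.float32)); print(r)
for n,b in(('E',box(270,337,140,205)),('L',box(337,395,130,198))):
    blue=(hsv[...,0]>100)&(hsv[...,0]<125)&(hsv[...,1]>150)
    m=rep(n,blue&b,.08,.12); print(cv2.minEnclosingCircle(W[m][:,:2].astype(np.float32)))
    yel=(hsv[...,0]>15)&(hsv[...,0]<32)&(hsv[...,1]>120)&(hsv[...,2]>90)
    m=rep('clip'+n,yel&b,.1,.16);print(cv2.minAreaRect(W[m][:,:2].astype(np.float32)))
    m=rep('top',b,.146,.16);
for n,b in(('jar',box(250,285,240,275)),('marker',box(300,340,220,270)),('sd',box(355,380,215,285)),('beaker',box(415,460,115,160)),('mortar',box(198,242,124,163))): rep(n,b,.008,.1)
```

```text
pick 363 [ 0.47565167 -0.31423229  0.05779478] [ 0.42913035 -0.3483616   0.00209802] [ 0.52200992 -0.30086921  0.06263234]
((0.47489133477211, -0.3250708281993866), (0.040515508502721786, 0.09433962404727936), 83.11361694335938)
tray 748 [ 0.51381617 -0.36009029  0.02316581] [ 0.36975994 -0.45090802  0.01807223] [ 0.67331895 -0.25999845  0.03059267]
((0.5224387645721436, -0.34241625666618347), (0.19575276970863342, 0.28679439425468445), 83.90357971191406)
basin 763 [0.50204825 0.37120577 0.04109436] [0.39686159 0.26109337 0.03404462] [0.59804613 0.46684687 0.04637283]
((0.4983849823474884, 0.36441531777381897), (0.2025972455739975, 0.19876231253147125), 88.66790771484375)
E 1290 [0.6275434  0.06481649 0.10228257] [0.56718264 0.00990865 0.09761058] [0.68362137 0.12374315 0.1155796 ]
((0.6259549260139465, 0.06758588552474976), 0.05889071151614189)
clipE 69 [0.61006383 0.05906887 0.14176197] [0.5770383  0.0521052  0.10120553] [0.64090296 0.08176245 0.14590067]
((0.6084484457969666, 0.06699177622795105), (0.06379120796918869, 0.027683861553668976), 4.093769073486328)
top 64 [0.62490934 0
[... 523 characters left out ...]
32726 -0.08003732  0.15393889] [ 0.59962561 -0.09626835  0.14619078] [ 0.64498151 -0.07054786  0.15768722]
jar 533 [0.41651842 0.15950107 0.08404954] [0.38822226 0.13627347 0.01014243] [0.44425797 0.19163678 0.08961512]
marker 275 [0.44331297 0.03613966 0.01361334] [ 0.38682423 -0.00097188  0.00887401] [0.50146492 0.07417031 0.01941396]
sd 396 [ 0.46299369 -0.08829538  0.02195527] [ 0.35001755 -0.1100964   0.00973832] [ 0.51229601 -0.06295235  0.02899006]
beaker 770 [ 0.70943751 -0.27077708  0.05647827] [ 0.66950514 -0.3043396   0.00803394] [ 0.74318476 -0.23047863  0.08849378]
mortar 854 [0.72060327 0.29235178 0.03735602] [0.67167063 0.24097092 0.00803711] [0.75805474 0.32852581 0.07656162]
```

View pics/c1.png

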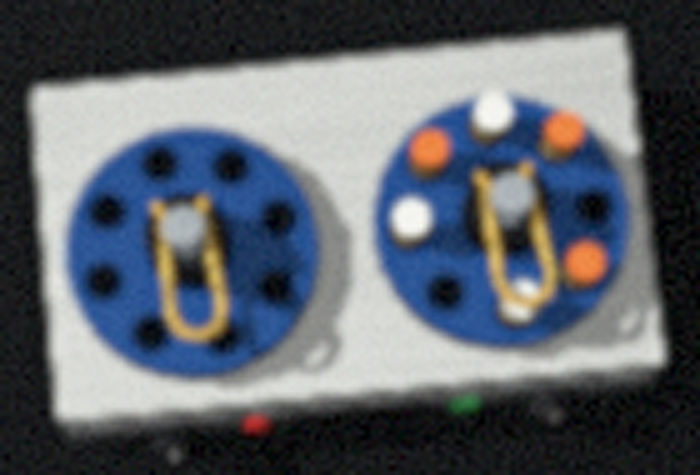

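View pics/c2.png

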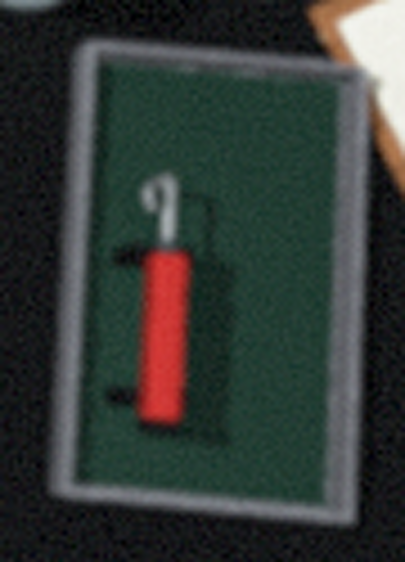

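The crops confirm the choice. The empty rotor is on the left with bare sockets, and its clip's bow faces the robot. The large pick lies on two black posts in the tray. Next I'll hover over the pick and refine its pose with the wrist camera.

```bash
cat >> h.py <<'E'
def R(yaw): # tool down, tool x along yaw (deg)
    a=np.radians(yaw); x=np.array([np.cos(a),np.sin(a),0]); z=np.array([0,0,-1.]); return np.stack([x,np.cross(z,x),z],1)
def wsnap(fn):
    pose=(np.array(robot.read_position()),np.array(robot.read_tcp_rot()))
    p,d=snap('wrist',fn); return p,cloud('wrist',d,pose=pose),pose
E
python3 - <<'E'
from h import *
robot.goto([0.45,-0.325,0.19],R(-5))
p,W,pose=wsnap('w1'); np.save('W1.npy',W); print(pose,robot.read_t(),robot.read_qpos(),robot.read_force())
E
```

```text
(array([ 0.45038744, -0.32461959,  0.19000682]), array([[ 9.96257848e-01, -8.64308917e-02,  1.88888280e-05],
       [-8.64308913e-02, -9.96257848e-01, -2.17879027e-05],
       [ 2.07012910e-05,  2.00737909e-05, -1.00000000e+00]])) 3.525 [-1.55720831e+01  1.08978259e+01 -1.76448397e+01 -8.32084787e-04
 -6.14537003e+01  1.00614648e+02] [-0.23578693 -1.06355051 -0.21745568]
```

View pics/w1.png

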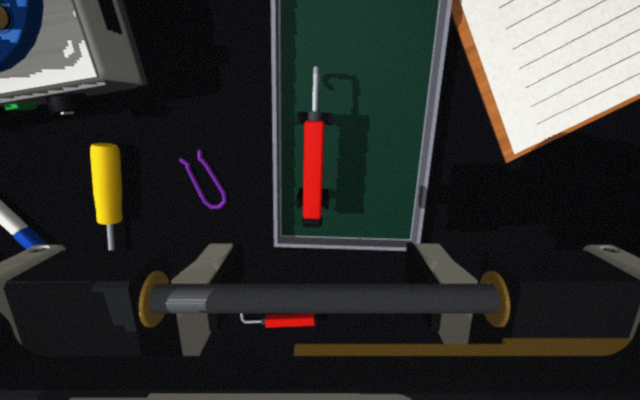

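The pick is fully visible: handle at (313,120–222), shank and hook up to (316,67), with the purple clip decoy off to the left. I'll fit the handle.

Run:
```python
from h import *
p=np.load('pics/w1.npz')['p']; W=np.load('W1.npy')
hsv=cv2.cvtColor(p,cv2.COLOR_RGB2HSV)
m=((hsv[...,0]<6)|(hsv[...,0]>174))&(hsv[...,1]>180)&(hsv[...,2]>90); m[240:]=0
P=W[m]; P=P[np.isfinite(P[:,2])]; print(len(P),np.percentile(P[:,2],[5,50,95]))
P=P[(P[:,2]>.052)]; r=cv2.minAreaRect(P[:,:2].astype(np.float32)); print(r)
c=P.mean(0); u,s,vt=np.linalg.svd((P-c)[:,:2]); d=vt[0]*np.sign(vt[0][0]); print(c,d,np.degrees(np.arctan2(d[1],d[0])))
t=(P[:,:2]-c[:2])@d; print(t.min(),t.max()); lo,hi=np.percentile(t,[.5,99.5])
mid=c[:2]+d*(lo+hi)/2; print('len',hi-lo,'mid',mid,'grip',mid+d*14)
# shank/hook
v,u=np.indices(m.shape); s=(v<117)&(v>60)&(u>300)&(u<330)&(W[...,2]>.02)
Q=W[s]; t=(Q[:,:2]-(mid+d*14))@d; print('shank',t.min(),t.max(),np.median(Q[:,2]), np.median((Q[:,:2]-mid)@[-d[1],d[0]]))
# tray walls
s=(W[...,2]>.017)&(W[...,2]<.03)&(u>268)&(u<455)&(v<250)&(hsv[...,1]<80)
Q=W[s]
for a in range(0,250,50):
    for lab,k in(('L',(u<300)),('R',(u>400))):
        q=W[s&k&(v>=a)&(v<a+50)]; 
        if len(q): print(a,lab,np.nanmedian(q,0))
```

```text
1891 [0.05685566 0.05869294 0.05995245]
((0.4721069037914276, -0.3149011433124542), (0.01781795360147953, 0.09127477556467056), 83.05122375488281)
[ 0.47439364 -0.31533519  0.0586025 ] [ 0.99263961 -0.1211058 ] -6.955925657621378
-0.04795913486740242 0.043314455744702655
len 0.08994011383766667 mid [ 0.47215847 -0.31506249] grip [14.36911294 -2.01054367]
shank -13.951804741632975 -13.909088260777875 0.051367890714998365 0.00016583610691742827
0 L [ 0.603629   -0.29076866  0.02376526]
0 R [ 0.58920509 -0.44515595  0.02356929]
50 L [ 0.56043259 -0.28560582  0.0239066 ]
50 R [ 0.54747348 -0.44000358  0.02350552]
100 L [ 0.51551225 -0.28013678  0.02382007]
100 R [ 0.502391   -0.43450088  0.02348815]
150 L [ 0.46616476 -0.27402972  0.02381526]
150 R [ 0.45272774 -0.428551    0.02348019]
200 L [ 0.39835072 -0.26930283  0.02354658]
200 R [ 0.39877457 -0.42183943  0.02334507]
```

Run:
```python
from h import *
g=[0.4861,-0.3168]; Rp=R(-6.95)
robot.goto([*g,0.12],Rp); robot.move_gripper(0.5)
robot.servo_line([*g,0.031],speed=.12); print(robot.read_force())
robot.move_gripper(0.0); print(robot.read_grip_width()*88,robot.read_position(),robot.read_force())
robot.servo_line([*g,0.20],speed=.2)
print(robot.read_t(),robot.read_force(),robot.read_grip_width()*88)
p,W,pose=wsnap('w2'); np.save('W2.npy',W)
```

```text
[ 0.14890185 -0.30280096  1.46069914]
17.732122467157726 [ 0.48628151 -0.31686079  0.03132041] [-0.99859823  1.0232304   1.98676502]
7.275 [-1.11163951  0.1281104  -1.24722555] 17.843934185209804
```

View pics/w2.png

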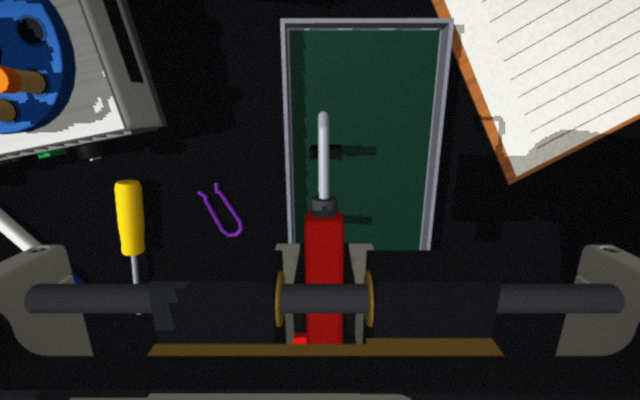

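Run:
```python
from h import *
Rp=R(5); ax=np.array([0.626,0.0676]); d=Rp[:2,0]
robot.goto([*(ax-d*.165),0.20],Rp)
p,W,pose=wsnap('w3'); np.save('W3.npy',W); print(pose[0],robot.read_t(),robot.read_force())
```

```text
[0.46183358 0.05274426 0.19987946] 8.7583 [-0.23040472 -0.12033416 -1.64362699]
```

View pics/w3.png

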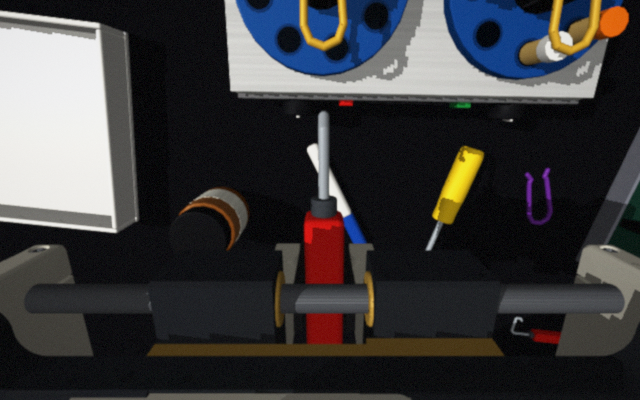

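The clip is cut off at the top of the frame, with its bow at (323,40). I'll move forward and up a bit.

Run:
```python
from h import *
Rp=R(5); ax=np.array([0.626,0.0676]); d=Rp[:2,0]
robot.servo_line([*(ax-d*.128),0.235],speed=.2)
p,W,pose=wsnap('w4'); np.save('W4.npy',W); print(pose[0],robot.read_t())
cv2.imwrite('pics/w4c.png',cv2.resize(p[0:200,200:450,::-1],None,fx=3,fy=3,interpolation=cv2.INTER_CUBIC))
```

```text
[0.49893005 0.05570087 0.23476978] 9.2167
```

View pics/w4c.png

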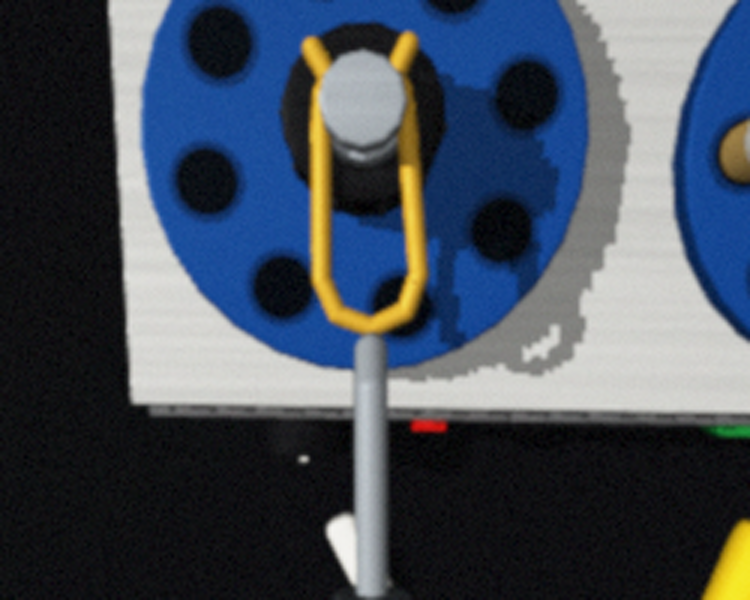

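The clip is fully visible. The spindle head is at crop (365,100), the bow at (372,325), and the hook's shank is just behind it.

Run:
```python
from h import *
p=np.load('pics/w4.npz')['p']; W=np.load('W4.npy')
hsv=cv2.cvtColor(p,cv2.COLOR_RGB2HSV); v,u=np.indices(hsv.shape[:2])
box=(u>280)&(u<370)&(v<130)
m=(hsv[...,0]>14)&(hsv[...,0]<32)&(hsv[...,1]>130)&(hsv[...,2]>90)&box&(W[...,2]>.132)&(W[...,2]<.15)
m[:, :]=m
P=W[m]; print(len(P),np.percentile(P[:,2],[5,50,95])); r=cv2.minAreaRect(P[:,:2].astype(np.float32)); print(r)
h=box&(W[...,2]>.1505)&(W[...,2]<.158); Q=W[h]; print('head',len(Q),Q[:,2].mean(),cv2.minEnclosingCircle(Q[:,:2].astype(np.float32)),Q.mean(0))
bl=(hsv[...,0]>100)&(hsv[...,0]<125)&(hsv[...,1]>150)&(u<405)&(u>240)&(W[...,2]>.098)&(W[...,2]<.106)
Q=W[bl];A=np.c_[2*Q[:,:2],np.ones(len(Q))]
print('disc',cv2.minEnclosingCircle(Q[:,:2].astype(np.float32)),Q[:,2].mean())
hub=box&(W[...,2]>.134)&(W[...,2]<.1395)&(hsv[...,2]<60);Q=W[hub];print('hub',len(Q),cv2.minEnclosingCircle(Q[:,:2].astype(np.float32)))
ax=np.array(r[0])
# arm direction: straight arms
d5=R(5)[:2,0]; n5=np.array([-d5[1],d5[0]])
t=P[:,:2]@d5; s=P[:,:2]@n5
for lo in np.arange(t.min(),t.max(),.005):
    k=(t>=lo)&(t<lo+.005)
    ss=s[k]; c=(ss.min()+ss.max())/2; print(round(lo+.0025,4),k.sum(),'%.4f %.4f c %.4f'%(ss.min(),ss.max(),c))
# shank
sh=box&(v>112)&(W[...,2]>.2); Q=W[sh]; print('shank lateral',np.median(Q@np.r_[n5,0]),'tip',(Q@np.r_[d5,0]).max(),np.median(Q[:,2]))
tc=np.array([0.49893005,0.05570087]); print('tcp t,s',tc@d5,tc@n5)
```

```text
1185 [0.14076158 0.14241723 0.14375503]
((0.6065122485160828, 0.06739860773086548), (0.06540567427873611, 0.027605919167399406), 6.390358924865723)
head 753 0.15413833098872826 ((0.6238873600959778, 0.0700281485915184), 0.009997502900660038) [0.62361497 0.06997248 0.15413833]
disc ((0.6235426664352417, 0.0693170577287674), 0.06121481955051422) 0.10195272478505175
hub 1033 ((0.6232726573944092, 0.06963573396205902), 0.019798194989562035)
0.58 142 0.0030 0.0239 c 0.0135
0.585 109 0.0008 0.0268 c 0.0138
0.59 90 0.0001 0.0276 c 0.0138
0.595 84 0.0002 0.0274 c 0.0138
0.6 85 0.0002 0.0273 c 0.0138
0.605 99 0.0011 0.0272 c 0.0141
0.61 97 0.0011 0.0278 c 0.0144
0.615 106 0.0018 0.0278 c 0.0148
0.62 102 0.0027 0.0278 c 0.0152
0.625 66 0.0027 0.0276 c 0.0151
0.63 30 0.0035 0.0274 c 0.0154
0.635 57 0.0042 0.0273 c 0.0158
0.64 113 0.0029 0.0288 c 0.0158
0.645 5 0.0037 0.0064 c 0.0050
shank lateral 0.013138620570754128 tip 0.5776589781054163 0.25261000707316034
tcp t,s 0.5018861212251903 0.012004292286221336
```

Run:
```python
from h import *
p=np.load('pics/w4.npz')['p']; W=np.load('W4.npy')
tc=np.array([0.49893005,0.05570087,.23477]); d=R(5)[:,0]
v,u=np.indices(p.shape[:2])
hsv=cv2.cvtColor(p,cv2.COLOR_RGB2HSV)
for lo in range(110,345,8):
    k=(v>=lo)&(v<lo+8)&(abs(u-323)<3)
    q=W[k]-tc; print(lo,np.nanmedian(q@d).round(4),np.nanmedian(q[:,2]).round(4),p[k].mean(0).round())
```

```text
110 0.0755 0.0148 [146. 144. 135.]
118 0.0724 0.0186 [148. 154. 158.]
126 0.0692 0.0204 [167. 173. 178.]
134 0.0659 0.0203 [169. 174. 179.]
142 0.0628 0.0204 [168. 174. 179.]
150 0.0593 0.0207 [168. 174. 179.]
158 0.0557 0.0205 [168. 174. 179.]
166 0.0523 0.0208 [167. 173. 178.]
174 0.0489 0.0207 [167. 173. 178.]
182 0.0452 0.0206 [167. 173. 178.]
190 0.0416 0.0207 [166. 172. 177.]
198 0.0388 0.0238 [70. 74. 78.]
206 0.0352 0.0242 [59. 63. 68.]
214 0.0317 0.0247 [102.  40.  41.]
222 0.0288 0.0271 [204.  24.  19.]
230 0.0252 0.0273 [134.  15.  13.]
238 0.0216 0.0274 [132.  16.  13.]
246 0.0176 0.0274 [132.  15.  13.]
254 0.0139 0.0275 [131.  14.  12.]
262 0.0098 0.0272 [131.  15.  12.]
270 0.0056 0.0273 [131.  15.  12.]
278 0.0032 0.0279 [104.  19.  17.]
286 0.0309 0.0812 [54. 56. 59.]
294 0.0296 0.083 [87. 90. 93.]
302 0.0274 0.0834 [85. 87. 91.]
310 -0.0158 0.0279 [102.  37.  37.]
318 -0.02 0.0275 [129.  14.  11.]
326 -0.0244 0.0274 [129.  14.  11.]
334 -0.0293 0.0275 [129.  14.  11.]
342 0.0222 0.0924 [88. 46. 21.]
```

Pick is level in the grip, and the clip yaw is about 6.5°. I'll position the hook above the eye and take a check picture before going down.

```bash
cat >> h.py <<'E'
YAW=6.5; RC=R(YAW); dC=RC[:2,0]; nC=np.array([-dC[1],dC[0]]); AX=np.array([0.6236,0.0697])
def tcp_r(r,z): # hook bar at radius r in front of the spindle, hook height z
    p=AX-dC*(r+.0745)-nC*.0006; return [p[0],p[1],z+.0155]
E
python3 - <<'E'
from h import *
robot.servo_line(tcp_r(.0275,.170),ori=RC,speed=.15)
p,W,pose=wsnap('w5'); np.save('W5.npy',W); print(pose[0],robot.read_t(),robot.read_force())
cv2.imwrite('pics/w5c.png',cv2.resize(p[0:200,200:450,::-1],None,fx=3,fy=3,interpolation=cv2.INTER_CUBIC))
p,d=snap('scene','s5'); cv2.imwrite('pics/s5c.png',cv2.resize(p[180:280,220:380,::-1],None,fx=4,fy=4,interpolation=cv2.INTER_CUBIC))
E
```

```text
[0.52193628 0.05725043 0.18536451] 9.7833 [-0.13892939  0.04936601 -0.3962776 ]
```

View pics/w5c.png

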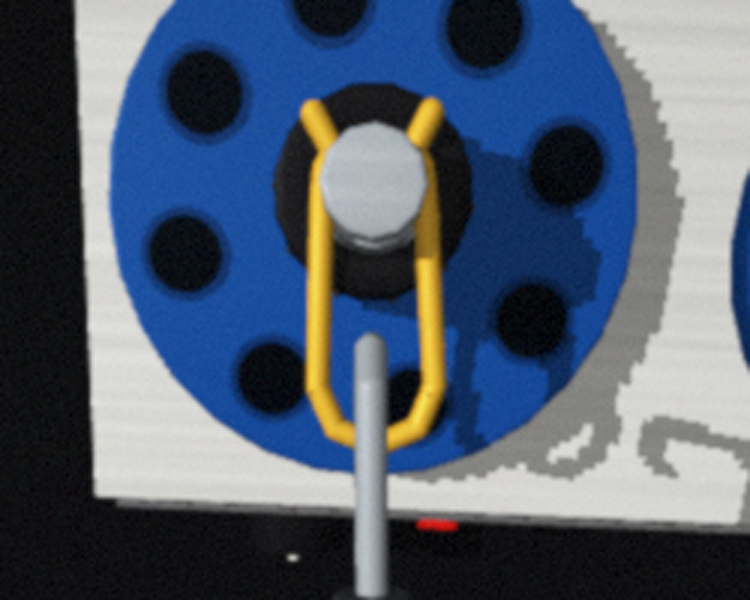

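View pics/s5c.png

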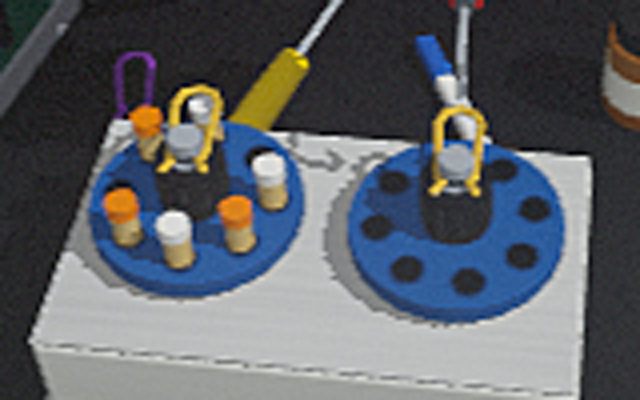

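The shank tip is at crop (370,345), inside the eye, and centred between the arms at 318 and 430. Now I'll descend, move the toe under the bow, and raise the lip.

Run:
```python
from h import *
F=lambda s:print(s,np.round(robot.read_force(),2),np.round(robot.read_position(),4),robot.read_t())
F('a'); robot.servo_line(tcp_r(.0275,.126),speed=.08); F('down')
robot.servo_line(tcp_r(.0425,.126),speed=.06); F('back')
for z in (.131,.1335): robot.servo_line(tcp_r(.0425,z),speed=.04); F(z)
p,W,pose=wsnap('w6'); np.save('W6.npy',W)
cv2.imwrite('pics/w6c.png',cv2.resize(p[0:200,200:450,::-1],None,fx=3,fy=3,interpolation=cv2.INTER_CUBIC))
```

```text
a [ 0.07 -0.93 -1.25] [0.5224 0.0576 0.1864] 9.8333
down [ 0.03  0.5  -0.66] [0.5226 0.0576 0.1419] 10.5333
back [ 0.51 -0.22 -1.13] [0.5072 0.0559 0.142 ] 10.9333
0.131 [-0.89  0.21 -0.53] [0.5078 0.056  0.1469] 11.2083
0.1335 [-0.04  0.04 -0.91] [0.5076 0.0559 0.1491] 11.4583
```

View pics/w6c.png

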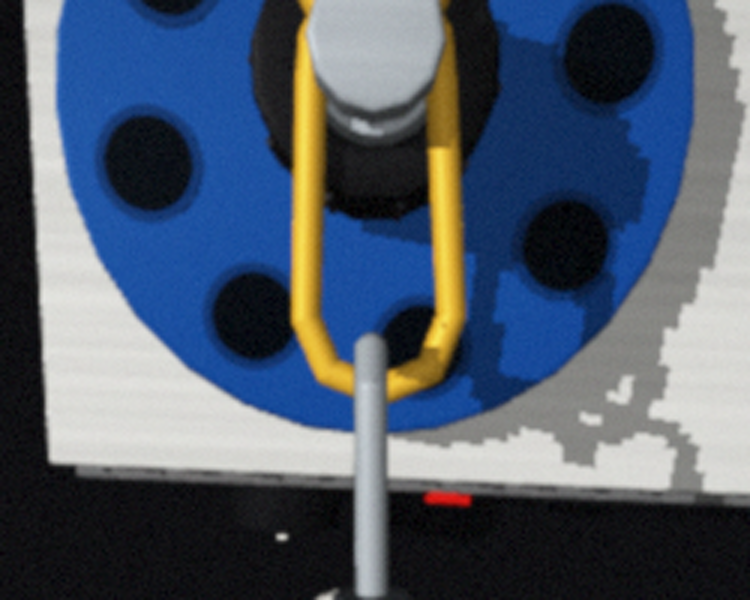

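No contact so far and the toe is under the bow. I'll raise a little more, then make the slow pull.

Run:
```python
from h import *
F=lambda s:print(s,np.round(robot.read_force(),2),np.round(robot.read_position(),4),robot.read_t())
robot.servo_line(tcp_r(.0425,.1352),speed=.03); F('up')
robot.servo_line(tcp_r(.0450,.1352),speed=.03); F('p1')
robot.servo_line(tcp_r(.0480,.1352),speed=.025); F('p2')
p,W,pose=wsnap('w7')
cv2.imwrite('pics/w7c.png',cv2.resize(p[0:200,200:450,::-1],None,fx=3,fy=3,interpolation=cv2.INTER_CUBIC))
```

```text
up [-0.43  1.03 -0.82] [0.5075 0.0559 0.1507] 11.7583
p1 [ 1.61  0.41 -0.48] [0.5053 0.0557 0.1509] 12.0083
p2 [ 2.32  0.24 -1.48] [0.5021 0.0553 0.1509] 12.275
```

View pics/w7c.png

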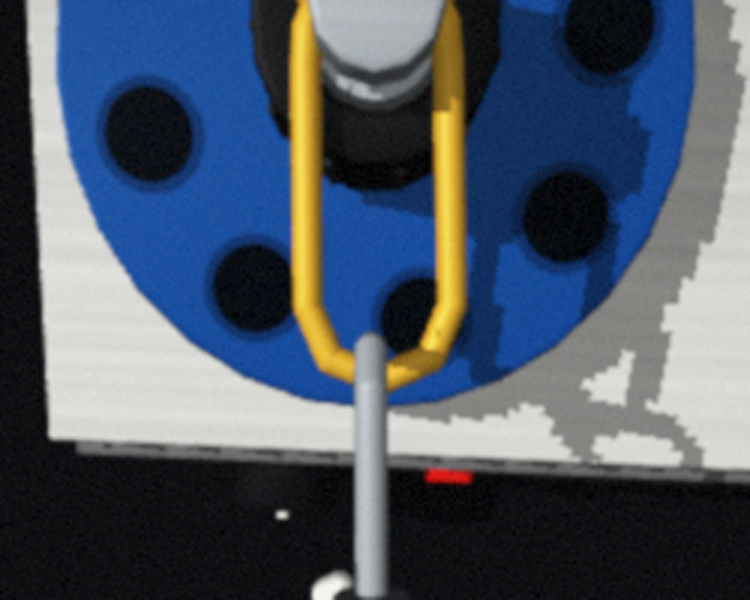

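Contact is confirmed at +2.3 N, with the bow against the bar. Now the full pull.

Run:
```python
from h import *
F=lambda s:print(s,np.round(robot.read_force(),2),np.round(robot.read_position(),4),robot.read_t())
robot.servo_line(tcp_r(.0510,.1352),speed=.025); F('p3')
robot.servo_line(tcp_r(.0940,.1352),speed=.028); F('p4')
p,W,pose=wsnap('w8')
cv2.imwrite('pics/w8c.png',cv2.resize(p[0:260,160:480,::-1],None,fx=2.3,fy=2.3,interpolation=cv2.INTER_CUBIC))
p,d=snap('scene','s8'); cv2.imwrite('pics/s8c.png',cv2.resize(p[150:280,220:400,::-1],None,fx=4,fy=4,interpolation=cv2.INTER_CUBIC))
```

```text
p3 [-0.14 -1.07 -1.63] [0.4978 0.0545 0.1502] 12.5917
p4 [ 0.71 -0.57 -1.02] [0.4564 0.05   0.1507] 14.275
```

View pics/w8c.png

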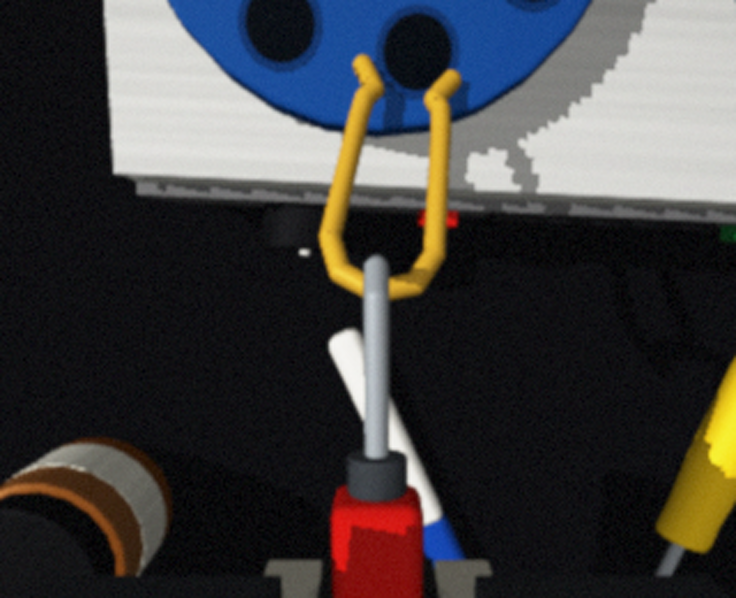

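View pics/s8c.png

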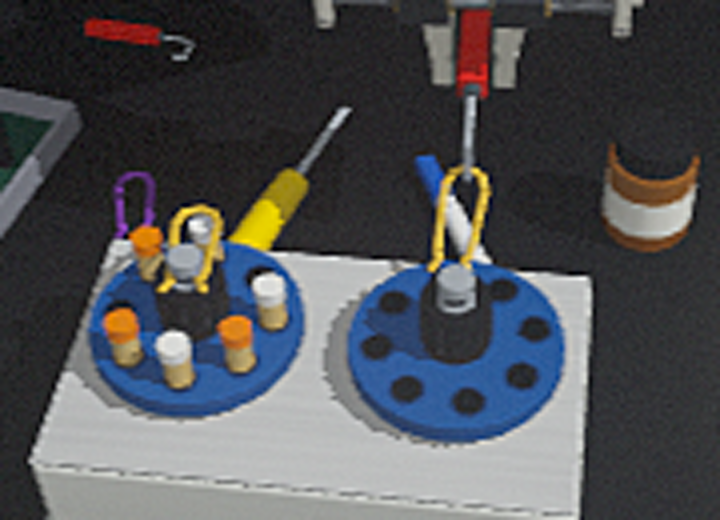

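The clip is out and hangs on the hook (bow at wrist crop (385,290)), with its tips over the disc rim. I'll lift it gently.

Run:
```python
from h import *
F=lambda s:print(s,np.round(robot.read_force(),2),np.round(robot.read_position(),4),robot.read_t())
robot.servo_line(tcp_r(.0960,.200),speed=.07); F('l')
p,W,pose=wsnap('w9')
cv2.imwrite('pics/w9c.png',cv2.resize(p[0:260,160:480,::-1],None,fx=2.3,fy=2.3,interpolation=cv2.INTER_CUBIC))
p,d=snap('scene','s9'); cv2.imwrite('pics/s9c.png',cv2.resize(p[150:280,220:400,::-1],None,fx=4,fy=4,interpolation=cv2.INTER_CUBIC))
```

```text
l [ 0.11  0.46 -1.83] [0.4539 0.0497 0.215 ] 15.45
```

View pics/w9c.png

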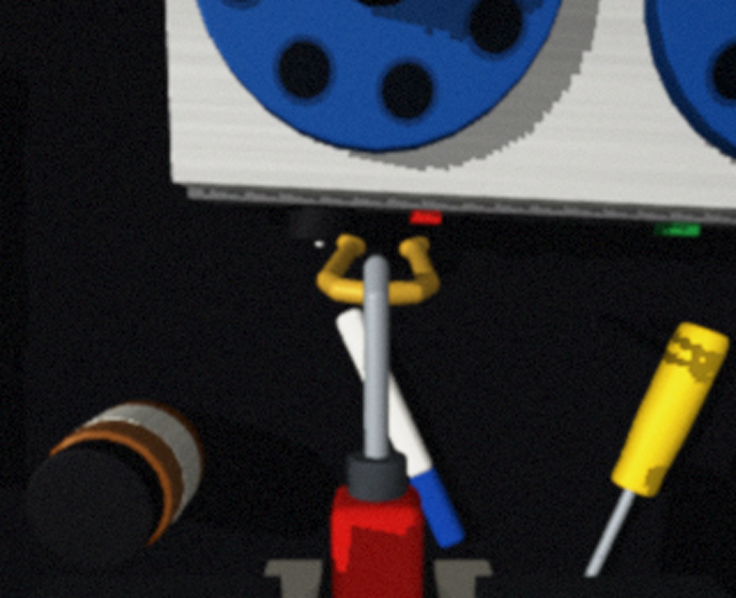

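View pics/s9c.png

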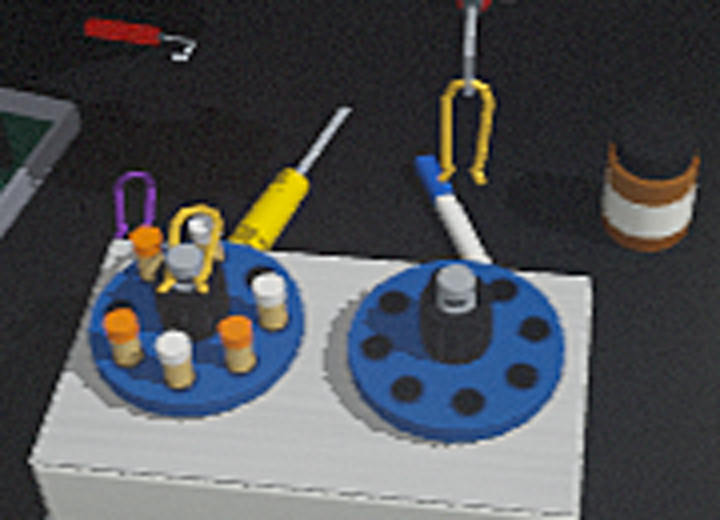

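It hangs securely. I'll carry it to the rest and lower it with a slight backward motion so the clip lays forward on the tray floor.

```bash
cat >> h.py <<'E'
RP=R(-6.95); dP=RP[:2,0]
def T(o,z): return [0.4862+dP[0]*o,-0.3168+dP[1]*o,z]
E
python3 - <<'E'
from h import *
F=lambda s:print(s,np.round(robot.read_force(),2),np.round(robot.read_position(),4),robot.read_t())
robot.servo_line(T(.03,.2),ori=RP,speed=.17); F('over')
robot.servo_line(T(.03,.105),speed=.1); F('low'); robot.dwell(.3)
p,W,pose=wsnap('w10')
cv2.imwrite('pics/w10c.png',cv2.resize(p[0:260,160:480,::-1],None,fx=2.3,fy=2.3,interpolation=cv2.INTER_CUBIC))
p,d=snap('scene','s10'); cv2.imwrite('pics/s10c.png',cv2.resize(p[120:250,120:280,::-1],None,fx=4,fy=4,interpolation=cv2.INTER_CUBIC))
E
```

```text
over [-0.61  0.47 -1.11] [ 0.516  -0.3199  0.2002] 17.9083
low [ 0.99 -0.34 -1.35] [ 0.5165 -0.3206  0.1057] 19.0083
```

View pics/w10c.png

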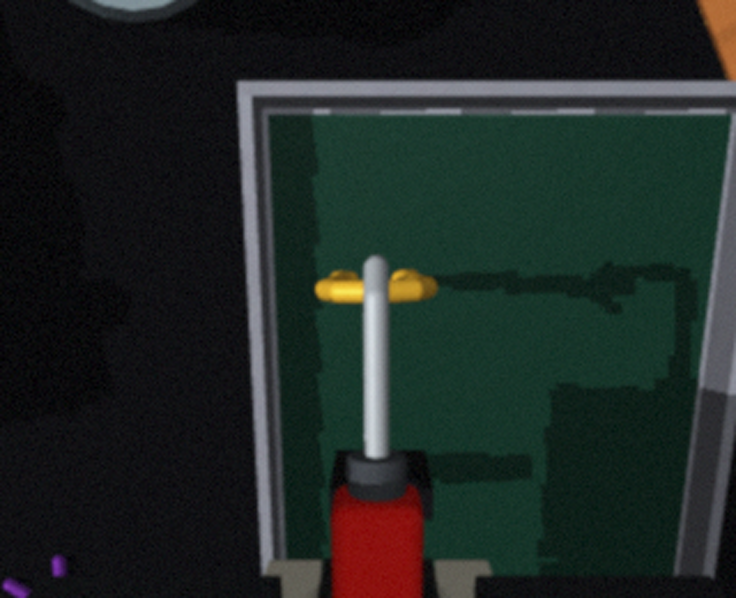

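View pics/s10c.png

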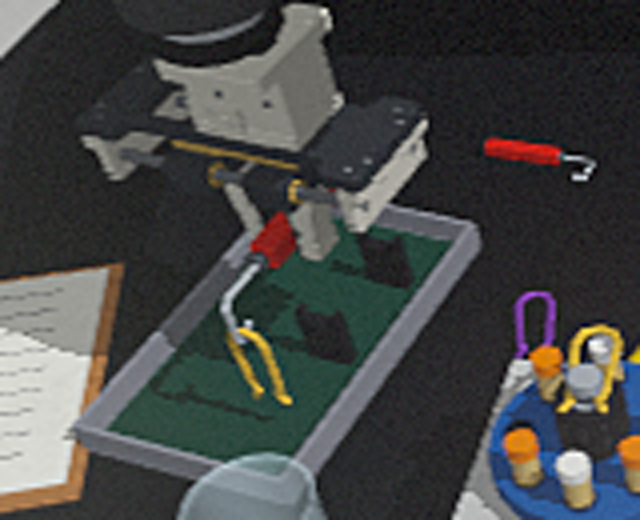

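The clip hangs vertically above the tray, ahead of the front post. Continuing down.

Run:
```python
from h import *
F=lambda s:print(s,np.round(robot.read_force(),2),np.round(robot.read_position(),4),robot.read_t())
robot.servo_line(T(.03,.088),speed=.08); F('1')
robot.servo_line(T(0.004,.048),speed=.06); F('2')
robot.servo_line(T(0,.0345),speed=.05); F('3')
p,W,pose=wsnap('w11')
cv2.imwrite('pics/w11c.png',cv2.resize(p[0:260,160:480,::-1],None,fx=2.3,fy=2.3,interpolation=cv2.INTER_CUBIC))
p,d=snap('scene','s11'); cv2.imwrite('pics/s11c.png',cv2.resize(p[120:250,120:280,::-1],None,fx=4,fy=4,interpolation=cv2.INTER_CUBIC))
```

```text
1 [ 0.91  0.31 -0.87] [ 0.5155 -0.3203  0.0873] 19.7667
2 [ 0.13 -0.11 -0.16] [ 0.4907 -0.3175  0.0483] 20.7083
3 [ 0.17 -0.09 -1.34] [ 0.4859 -0.3168  0.0341] 21.1417
```

View pics/w11c.png

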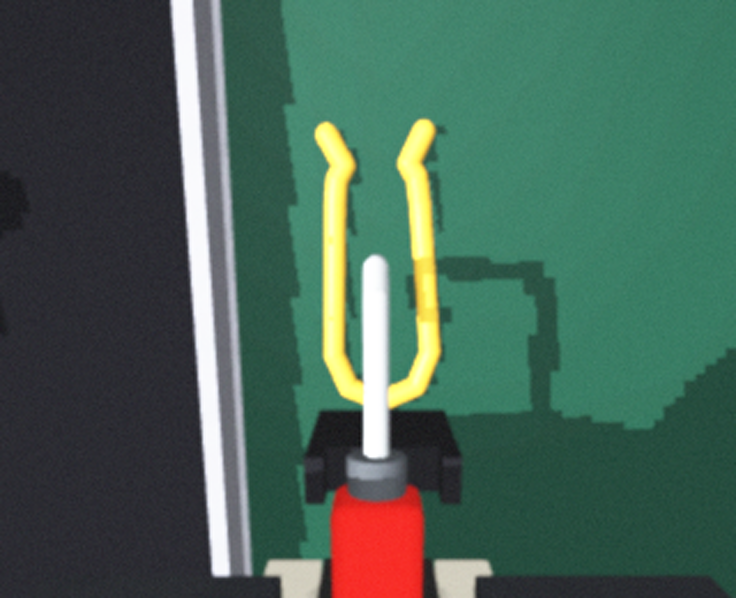

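View pics/s11c.png

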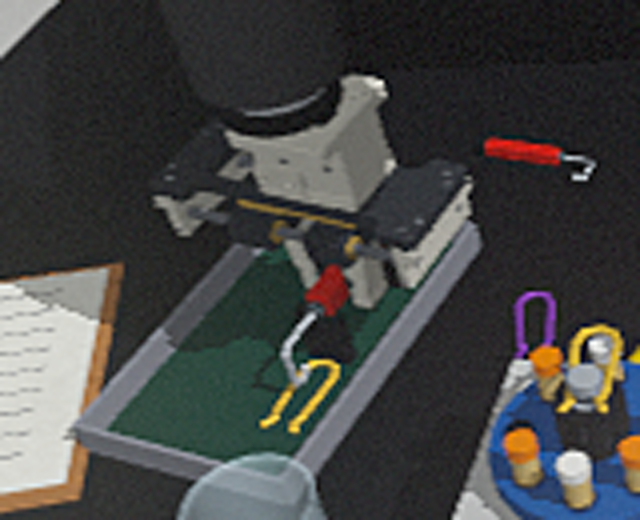

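The clip is lying flat in the tray around the hook. I'll seat the pick, release it, and retreat.

Run:
```python
from h import *
F=lambda s:print(s,np.round(robot.read_force(),2),np.round(robot.read_position(),4),robot.read_t())
robot.servo_line(T(0,.0318),speed=.04); F('seat')
robot.move_gripper(0.5); F('open')
robot.servo_line(T(0,.14),speed=.15); F('up')
robot.goto([.46,-.25,.25],R(-7))
p,W,pose=wsnap('w12')
p,d=snap('scene','s12'); cv2.imwrite('pics/s12c.png',cv2.resize(p[120:250,120:280,::-1],None,fx=4,fy=4,interpolation=cv2.INTER_CUBIC)); F('x')
```

```text
seat [-0.02  0.15 -0.96] [ 0.4861 -0.3168  0.0317] 21.4917
open [ 1.03  0.12 -0.06] [ 0.4862 -0.3168  0.0318] 22.1667
up [-0.61  0.26 -0.5 ] [ 0.4856 -0.3165  0.1391] 23.0417
x [ 0.11 -1.09 -0.32] [ 0.4595 -0.2499  0.2486] 23.7333
```

View pics/w12.png

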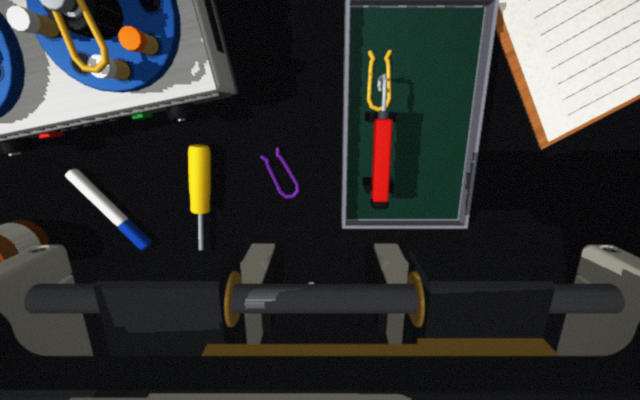

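View pics/s12c.png

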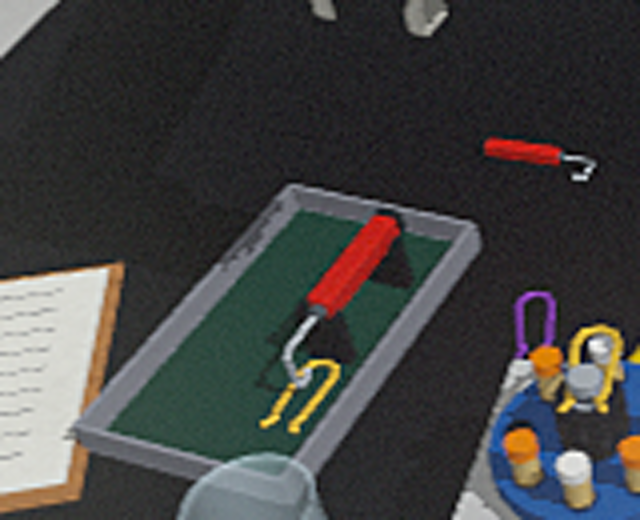

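The pick is seated on its rest and the clip lies on the tray floor at the hook. Now the rotor.

Run:
```python
from h import *
F=lambda s:print(s,np.round(robot.read_force(),2),np.round(robot.read_position(),4),robot.read_t(),robot.read_grip_width()*88)
c=AX-nC*.0007
robot.goto([*c,.23],RC); robot.move_gripper(.85); F('above')
robot.servo_line([*c,.105],speed=.12); F('down')
robot.move_gripper(0); F('grip')
robot.servo_line([*c,.190],speed=.08); F('lift')
robot.dwell(.2); F('lift')
p,d=snap('scene','s13'); cv2.imwrite('pics/s13c.png',cv2.resize(p[100:290,200:440,::-1],None,fx=3,fy=3,interpolation=cv2.INTER_CUBIC))
```

```text
above [-0.04  0.48  0.26] [0.6237 0.0691 0.23  ] 25.8167 74.67296747356471
down [ 0.62  0.26 -0.73] [0.6243 0.0691 0.1058] 27.0083 74.6849904474002
grip [-0.63 -0.33  0.67] [0.6238 0.0691 0.1051] 27.65 41.371414848718324
lift [ 0.47 -0.62 -1.65] [0.6233 0.0689 0.1893] 28.8667 41.57541390202099
lift [ 0.08 -0.65 -2.47] [0.6235 0.069  0.1895] 29.0667 41.65868382242604
```

View pics/s13c.png

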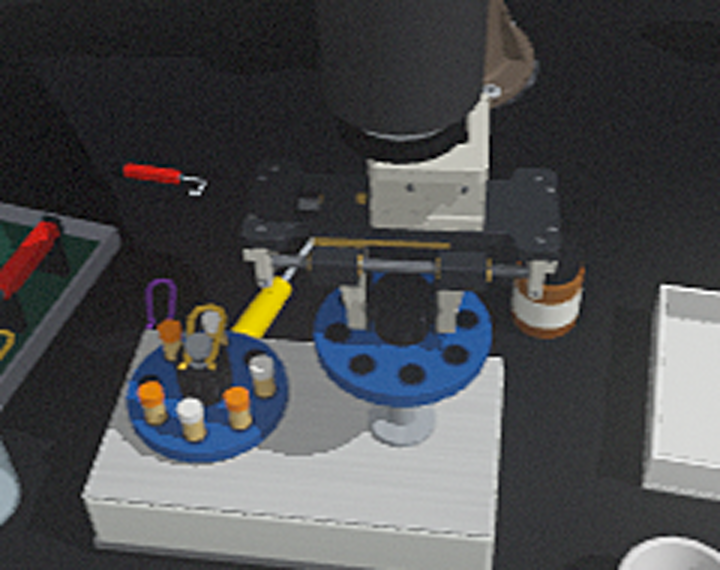

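The rotor is off the spindle and gripped. I'll raise a bit more and carry it to the basin.

Run:
```python
from h import *
F=lambda s:print(s,np.round(robot.read_force(),2),np.round(robot.read_position(),4),robot.read_t(),robot.read_grip_width()*88)
c=AX-nC*.0007
robot.servo_line([*c,.210],speed=.1)
b=[.498,.3645]
robot.servo_line([*b,.21],ori=R(30),speed=.17); F('over')
robot.servo_line([*b,.09],speed=.12); robot.dwell(.2);F('low')
for n in ('scene','top'):
    p,d=snap(n,n[0]+'14'); 
    s=p[150:300,380:540] if n=='scene' else p[170:290,130:260]
    cv2.imwrite('pics/%s14c.png'%n[0],cv2.resize(s[:,:,::-1],None,fx=4,fy=4,interpolation=cv2.INTER_CUBIC))
```

```text
over [-0.1  -0.13 -1.22] [0.4983 0.3639 0.21  ] 31.5083 41.56089536728057
low [-0.17 -0.31 -2.  ] [0.4983 0.3648 0.0907] 32.8583 41.690577700700715
```

View pics/s14c.png

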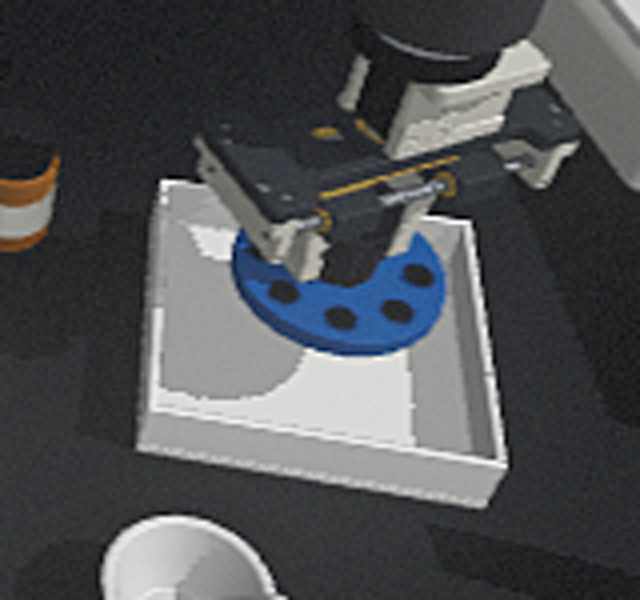

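View pics/t14c.png

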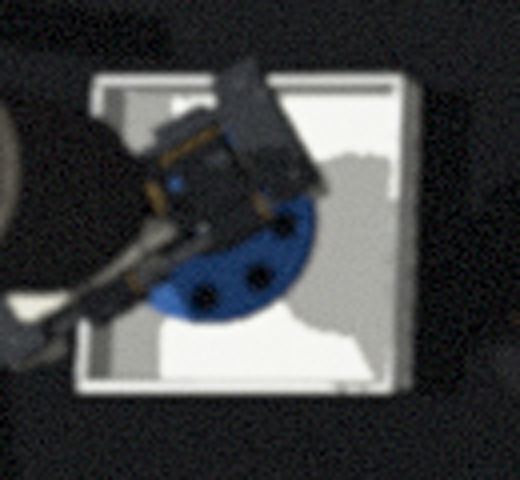

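Run:
```python
from h import *
for n,f in(('scene','s14'),('top','t14')):
    z=np.load(f'pics/{f}.npz'); p=z['p']; W=cloud(n,z['d']); hsv=cv2.cvtColor(p,cv2.COLOR_RGB2HSV)
    m=(hsv[...,0]>100)&(hsv[...,0]<125)&(hsv[...,1]>150)&(abs(W[...,0]-.498)<.08)&(abs(W[...,1]-.364)<.08)&(W[...,2]>.06)&(W[...,2]<.115)
    Q=W[m]
    for i in range(4):
        A=np.c_[Q[:,:2]-[.498,.364],np.ones(len(Q))]; c=np.linalg.lstsq(A,Q[:,2],rcond=None)[0]; r=Q[:,2]-A@c; k=abs(r)<max(.003,r.std()*1.5); Q=Q[k]
    print(n,len(Q),c[2],np.degrees(c[:2]),cv2.minEnclosingCircle(Q[:,:2].astype(np.float32)))
```

```text
scene 634 0.08747276354757813 [-0.15232147  0.22069049] ((0.5010021924972534, 0.3658016324043274), 0.06111286208033562)
top 503 0.0871298952588683 [-0.34372818 -0.1644523 ] ((0.4834877848625183, 0.3516053557395935), 0.05388687551021576)
```

The rotor is level: disc top at 0.087, tilt below 0.4°, and well inside the walls. I'll lower it with force checks.

Run:
```python
from h import *
F=lambda s:print(s,np.round(robot.read_force(),2),np.round(robot.read_position(),4),robot.read_t())
b=[.498,.3645]
robot.servo_line([*b,.026],speed=.08); F('1')
f0=np.mean([robot.read_force()[2] for _ in range(5)])
for z in np.arange(.0248,.0195,-.0008):
    robot.servo_line([*b,z],speed=.02); fz=np.mean([robot.read_force()[2] for _ in range(3)]); print(round(z,4),fz-f0,robot.read_position()[2])
    if fz-f0>2.5: break
robot.dwell(.1); F('c')
p,d=snap('scene','s15')
robot.move_gripper(.75); F('open')
robot.servo_line([*b,.16],speed=.12)
robot.goto([.44,.2,.3],R(30)); robot.dwell(.3); F('away')
for n in ('scene','top'):
    p,d=snap(n,n[0]+'16')
```

```text
1 [ 0.36  0.68 -1.82] [0.4983 0.3648 0.0264] 33.9083
0.0248 -0.8840531451405838 0.02521804807421216
0.024 0.30977934707625 0.024040397684661527
0.0232 -0.5413094035466717 0.02312582384219788
0.0224 0.5202887957150029 0.022458061414592157
0.0216 7.154007446976575 0.022361820247425508
c [-2.62 -1.35  5.64] [0.4981 0.3646 0.0223] 35.2583
open [-0.56  0.24  0.04] [0.498  0.3645 0.0216] 35.9667
away [-0.24  0.4  -0.26] [0.4401 0.2005 0.2989] 38.4583
```

View pics/s16.png

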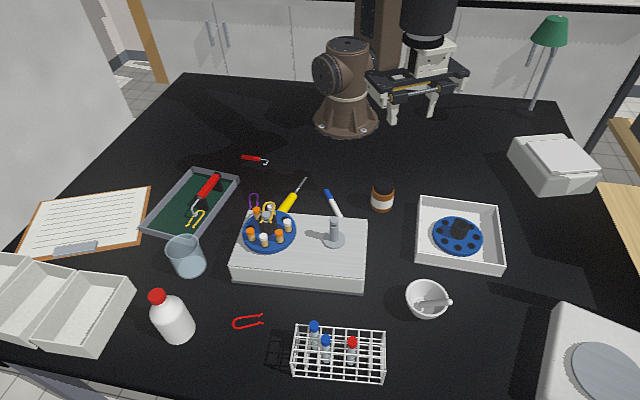

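View pics/t16.png

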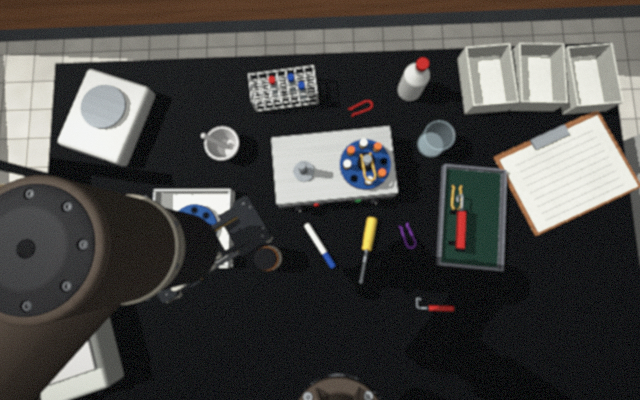

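The scene shows the rotor flat in the basin at (458,236). The clip and pick are in the tray near (203,200), the loaded rotor and its clip are untouched, and everything is standing. Handing in.

Run:
```python
from h import *
z=np.load('pics/s16.npz'); p=z['p']; W=cloud('scene',z['d']); hsv=cv2.cvtColor(p,cv2.COLOR_RGB2HSV)
m=(hsv[...,0]>100)&(hsv[...,0]<125)&(hsv[...,1]>150)&(abs(W[...,0]-.498)<.09)&(abs(W[...,1]-.364)<.09)&(W[...,2]<.03)
Q=W[m]; A=np.c_[Q[:,:2]-[.498,.364],np.ones(len(Q))]; c=np.linalg.lstsq(A,Q[:,2],rcond=None)[0]; print('disc top',c[2],'tilt',np.degrees(c[:2]))
robot.job_done(); print(robot.read_t())
```

```text
disc top 0.018900164104435166 tilt [-1.15189647  0.37292143]
the job is handed in; nothing more can be done
the job is handed in; nothing more can be done
```

The job is done and handed in at about 38.5 s on the robot's clock. I took the large pick, pulled the clip out of the empty rotor's spindle with its hook, and laid the clip in the service tray. I then put the pick back on its rest, lifted the empty rotor off and set it down in the basin, touching the floor before I let go.

**Final pictures:** The clip lies on the tray floor at the hook, and the pick is seated in its rest. The loaded rotor and its clip are still in place, and nothing has been knocked over.

**Rotor check:** The disc top in the basin measures 18.9 mm, against 19 mm expected. The depth fit gives a tilt of 1.2° or less, which I put down to measurement noise rather than the rotor sitting crooked.

**Forces:** The highest I saw was about 7 N, when the rotor touched down. I read force only between moves, so I did not record the peak of the clip pull.

**Disagreements:** The wrist camera and the arm disagreed by about 1 mm on where the pick was, and I allowed for this. The clip came off the hook onto the tray floor rather than staying hung on it.

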